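# Right the tipped parts tray and push it against the bench stop

### The job

The orange parts tray on the flute repairer's bench has been knocked onto its side. Push it over with the fingers so that it stands on its base again with the open side up, then push it across the bench until the whole of its long side lies flush against the wooden stop strip. Only push: do not grip it to lift or carry it, and leave the flute joint, screwdriver, oil bottle and jar where they are.

Things in the scene. Friction and masses are not known exactly. Their poses are not given: they have to be found in the camera images.
- parts_tray: Loose orange open-topped plastic tray, 150 mm long (its x), 110 wide (its y), 55 deep (its z), walls and base 4 mm, 0.18-0.35 kg. Origin: centre of the base's underside; z points out of the mouth. Starts lying on a long side wall: y straight up, mouth roughly towards the robot, base away; origin 55 mm, top 110 mm above the bench. Righted: z up, origin at bench height.
- tray_mid (a point): Centre of the tray's outline, 27.5 mm along its z from its origin; 55 mm above the bench at the start, 27.5 mm when righted. Pushed near its top towards its base side, the tray turns over its lower base edge and, after about 40 mm, falls by itself onto its base, its middle ending some 80 mm further that way. Pushed low it may slide instead.
- stop_strip: Dark wooden bench stop strip fixed to the bench beyond the tray: 20 mm thick (its x), 560 mm long (its y), 35 mm high. Origin: centre of its underside. Its x points away from the robot, so the face the tray goes against is 10 mm from the origin on the -x side.
- flute: Bystander: silver flute joint 200 mm long (along its x) with brass keys, on a dark wooden cradle 50 mm wide, 57 mm high overall, loose as one piece of 0.4 kg. Origin: centre of the cradle's underside.
- screwdriver: Bystander: red-handled screwdriver 180 mm long lying along its x, handle to -x, about 30 mm thick at most. Origin: underside near mid-length.
- oil_bottle: Bystander: white oil bottle with black cap, 36 mm diameter, 85 mm high, standing. Origin: centre of its underside.
- jar: Bystander: white jar with red lid, 64 mm diameter, 60 mm high, standing. Origin: centre of its underside.
There are look-alikes about, which are no part of the job. Of the things that look like the parts_tray, the larger one is meant.

How it is judged (in metres and radians):
On the way, in this order (a step that is already met when the one before it is completed fails the run):
1. the tray stands on its base, open side up, at rest, still clear of the strip (angle between parts_tray's own z axis and vertical below 0.08 rad and height (world z) of tray_mid below 0.035 m and x of tray_mid in the frame of stop_strip below -0.075 m and linear speed of parts_tray below 0.02 m/s and angular speed of parts_tray below 0.15 rad/s), for 0.2 s.
2. the tray's long side is flush against the strip (angle between parts_tray's own z axis and vertical below 0.08 rad and height (world z) of tray_mid below 0.035 m and x of tray_mid in the frame of stop_strip between -0.072 and -0.055 m and angle between the x axis of parts_tray and the y axis of stop_strip, either way round below 0.07 rad and y of tray_mid in the frame of stop_strip between -0.205 and 0.205 m), for 0.2 s.
At the end, for the whole second after the job is handed in: The tray stands on its base with the open side up (within 0.08 rad), at rest, its long side parallel to the strip within 0.07 rad and within 7 mm of the strip's near face at its middle, and wholly within the strip's length (middle no more than 205 mm from the strip's middle) (all of step 2 and linear speed of parts_tray below 0.02 m/s and angular speed of parts_tray below 0.15 rad/s); the robot touches nothing.
It fails at once if the tray is lifted off the bench (its middle more than 80 mm up, or more than 50 mm up while it is upright) (height (world z) of tray_mid above 0.08 m or (angle between parts_tray's own z axis and vertical below 0.2 rad and height (world z) of tray_mid above 0.05 m)).
It fails at once if the flute joint on its cradle is moved more than 20 mm or lifted or tipped (distance of flute from where it was at the start of the episode above 0.02 m or angle between flute's own z axis and vertical above 0.4 rad).
It fails at once if the screwdriver is moved more than 20 mm or lifted or tipped (distance of screwdriver from where it was at the start of the episode above 0.02 m).
It fails at once if the oil bottle is moved more than 20 mm or lifted or tipped (distance of oil_bottle from where it was at the start of the episode above 0.02 m or angle between oil_bottle's own z axis and vertical above 0.4 rad).
It fails at once if the jar is moved more than 20 mm or lifted or tipped (distance of jar from where it was at the start of the episode above 0.02 m or angle between jar's own z axis and vertical above 0.4 rad).
It also fails if it takes over 43 s, if anything falls off the work surface, if the arm or the gripper's body presses on something with over 40 N, if the wrist force passes 120 N, or if a joint passes its speed limit or range.

### The arm

A 7-joint arm with a two-finger parallel gripper is mounted at the origin on the work surface. World frame = base frame: x ahead of the robot, y to its left, z up, the work surface at z = 0. Lengths are in m, angles in degrees, forces in N, time in s.
With the tool pointing down it reaches from about 0.4 to 0.85 m from the base axis. Payload 6.9 kg.
Tool frame: the origin (TCP) lies midway between the tips of the shut fingers; the grasp point (between the pads) lies 19 mm behind it; z points along the fingers, y is the line along which they close (so a half turn about z gives the same grasp; the last joint's range is limited). The gripper opens to 85 mm and grips with 20 to 120 N. Pads are 22 mm wide; open, the fingers measure 114 mm over their backs; the gripper's body (76 mm by 85 mm) begins 54 mm behind the grasp point. The pads swing forward as they close: fully open they stand 13 mm farther back than shut.
Start: joints at [-63.169, 29.078, -13.613, 85.955, 7.202, 65.827, -8.869], TCP at [0.222, 0.584, 0.194] pointing down, gripper open.
Joint ranges: [-176.47, 176.47], [-13.61, 117.27], [-81.72, 77.17], [0.22, 143.17], [-87.28, 267.28], [10, 112.55], [-165.47, 165.47]. Speed limits (degrees/s): [136.94, 136.94, 180, 180, 180, 180, 180].

### API

Orientations are given as a 3x3 rotation matrix whose columns are the frame's x, y, z axes.
In Python, from bench import env gives the robot as it stands.
- The arm moves only by the shell command python3 -m creep 'ROWS' [OPENING] [FORCE]. ROWS is JSON, a list of rows, each a list of 6 numbers: the shift along the world's x, y, z normalised to -1 to 1, where 1 is 0.1 m, then the turn, a rotation vector about the world's x, y, z normalised to -1 to 1, where 1 is 2 pi rad. In form: [[tx, ty, tz, rx, ry, rz], ...]. A call has 1 to 12 rows; each row is the pose to reach, as a shift and turn from the pose commanded when the call began, turning the shorter way round; what a row does not reach only later rows make up. A row lasts 1/10 s, in which the tool goes at most 50 mm and 8.59 degrees, less where a joint would pass 70% of its speed; a pose out of reach is approached as far as the arm can. A call with a number of a shift or a turn outside -1 to 1 is refused whole. A call with a gripper value outside its range is refused whole. OPENING is the opening, from 0 (shut) to 1 (fully open), set as the call begins (- or left out, the last holds). The fingers move at their own pace and stop on an object; FORCE is the grip in N (left out, the last holds). Time passes only in rows, so rows that repeat a pose let the fingers close. It gives the time, the measured TCP pose, the force, the opening and the grip force at its end, in the units of the state.
- env.observe(): the state, without advancing time (a new reading comes with each control period).
- env.read_camera(name): name is "side" or "top"; returns a dict with "image" (480x640x3 uint8, blue, green, red), "fx", "fy", "cx", "cy" (pixels), "camera_from_world" (4x4, takes a point from world to camera coordinates). Camera axes: x right, y up, looking along -z (the intrinsics and any distortion apply to the point x, -y, -z); pixel columns grow to the right and rows downward; lengths in m; the calibration is good to about 2 mm. A picture is of the moment at which its call begins. There is no depth.
- env.hand_in(): hands the job in; it is judged then, once.
The state is a dict: "time_s": time; "joints": joint angles; "qvel": joint speeds; "joint_torque": joint torques, N m; "tool_pos": TCP position; "orientation": TCP orientation; "force": force on the tool from outside, world axes, zero at the start; "torque": the same for the moment, N m; "width": opening from 0.0 (shut) to 1.0 (fully open); "grip_force": force on a finger pad.
Only numpy, scipy, OpenCV 4.12 (cv2) and the standard library are available. Lean on these libraries where they do the work, as an engineer would, in place of code of your own. Each camera call takes 0.05 s, during which the arm holds its last target. There are 200 camera calls.

## Working session

There is one attempt and no reset: what is moved stays moved. The work goes in short steps, Python scripts to look and compute and a shell command to move; the robot and the scene stay as the last step left them, time stands still between calls to the robot, and variables do not carry over. Pictures are saved under pics/ and viewed, at most 10 in all, crops included, and the job is handed in when it is done.

```bash
mkdir -p pics; cat > h.py <<'E'
import numpy as np,cv2
from bench import env
def cam(n):
    c=env.read_camera(n); return c
def ray(c,u,v,z):
    M=np.array(c["camera_from_world"]);R=M[:3,:3];t=M[:3,3]
    d=np.array([(u-c["cx"])/c["fx"],-(v-c["cy"])/c["fy"],-1]);d=R.T@d;o=-R.T@t
    return o+d*(z-o[2])/d[2]
def proj(c,p):
    M=np.array(c["camera_from_world"]);q=M[:3,:3]@np.array(p)+M[:3,3]
    return c["cx"]+c["fx"]*q[0]/-q[2], c["cy"]+c["fy"]*-q[1]/-q[2]
E
python3 - <<'E'
from h import *
import pickle
for n in("top","side"):
    c=cam(n);cv2.imwrite(f"pics/{n}0.png",c["image"]);pickle.dump(c,open(n+".pkl","wb"))
    M=np.array(c["camera_from_world"]);print({k:c[k] for k in c if k not in("image","camera_from_world")},-M[:3,:3].T@M[:3,3])
print(env.observe())
E
```

```text
{'fx': 490.0235776403393, 'fy': 490.0235776403393, 'cx': 314.6509464274774, 'cy': 240.60254704457867} [ 5.09443010e-01 -1.03607862e-03  1.20435604e+00]
{'fx': 564.7997289148284, 'fy': 564.7997289148284, 'cx': 307.1479465901918, 'cy': 238.4837022115473} [ 0.3254699  -0.7649502   0.96778462]
{'time_s': 0.1, 'joints': array([-63.16876976,  29.11996906, -13.60847434,  86.00189368,
         7.20206131,  65.82867276,  -8.8691582 ]), 'qvel': array([ 0.00539276, -0.0957685 , -0.03802245, -0.04468855,  0.04369894,
        0.01574196, -0.05769461]), 'joint_torque': array([-3.55026707e-03, -6.21843553e+01, -2.19380356e+00, -2.50210708e+01,
        1.26726012e-02,  7.83921161e-03, -4.71565912e-06]), 'tool_pos': array([0.22170407, 0.58381039, 0.19363072]), 'orientation': array([[-9.34908191e-01,  3.54889271e-01, -5.29495723e-04],
       [ 3.54889663e-01,  9.34906967e-01, -1.51300717e-03],
       [-4.19207693e-05, -1.60243535e-03, -9.99998715e-01]]), 'force': array([-0.22825185, -0.07567045, -0.55086314]), 'torque': array([ 0.04565585, -0.007434  , -0.01421368]), 'grip_force': 0.0, 'width': 1.0034282036313447}
```

View pics/top0.png

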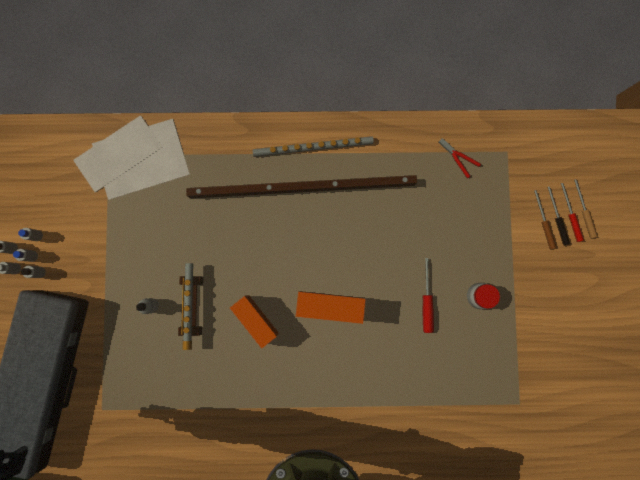

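View pics/side0.png

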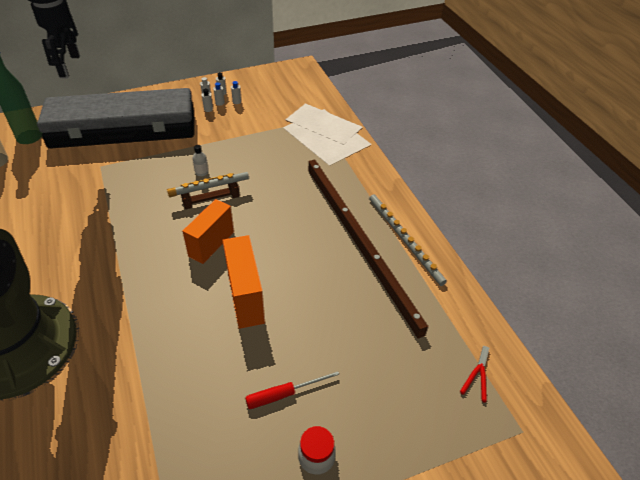

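The top view (up = +x, left = +y) shows the large tray at (331,306), the smaller look-alike at (254,321), the strip from (188,192) to (416,180), the flute at (189,305), the screwdriver at (428,300) and the jar at (485,297). I'll enlarge the tray area.

```bash
python3 - <<'E'
import cv2,pickle
c=pickle.load(open("top.pkl","rb"))
cv2.imwrite("pics/crop0.png",cv2.resize(c["image"][270:360,220:380],None,fx=5,fy=5,interpolation=cv2.INTER_CUBIC))
from h import *
im=c["image"].astype(int); m=((im[...,2]>180)&(im[...,0]<60)&(im[...,1]>60)).astype('uint8')
m[:, :285]=0; 
(ct,_)=cv2.findContours(m,0,2);k=max(ct,key=cv2.contourArea);print(cv2.boundingRect(k),cv2.boxPoints(cv2.minAreaRect(k)))
for p in cv2.boxPoints(cv2.minAreaRect(k)): print(ray(c,*p,.11))
for n,p,z in [("stripL near",(188,197),.035),("stripR near",(416,184.5),.035),("far L",(187,188.5),.035),("farR",(416,176.5),.035),("sd tip",(428,259),.01),("sd end",(428,332),.02),("jar",(487,296),.06),("smallTray R",(276,338),.08),("smT top",(249,296),.08)]: print(n,ray(c,*p,z).round(4))
E
```

```text
Traceback (most recent call last):
ValueError: max() iterable argument is empty
```

View pics/crop0.png

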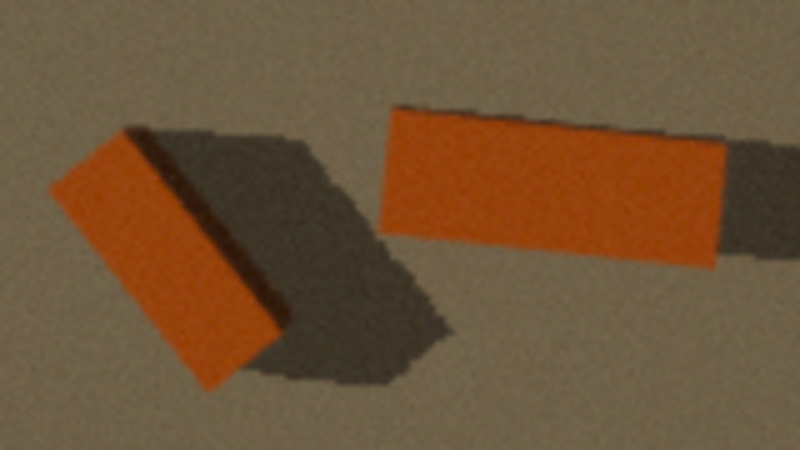

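```bash
python3 - <<'E'
from h import *
import pickle
c=pickle.load(open("top.pkl","rb"))
for n,p,z in [("FL",(298.4,291.4),.11),("FR",(365.2,298.4),.11),("NR",(363,323.4),.11),("NL",(296,316.6),.11),("stripL near",(188,197),.035),("stripR near",(416,184.5),.035),("far L",(187,188.5),.035),("farR",(416,176.5),.035),("sd tip",(428,259),.01),("sd end",(428,332),.02),("jar",(487,296),.06),("smallTray R",(276,338),.08),("smT top",(245,296),.08),("flute",(189,305),.05)]: print(n,ray(c,*p,z).round(4))
E
```

```text
FL [0.4976 0.026  0.11  ]
FR [ 0.4805 -0.1221  0.11  ]
NR [ 0.4256 -0.1161  0.11  ]
NL [0.4423 0.0318 0.11  ]
stripL near [0.7263 0.2921 0.035 ]
stripR near [ 0.7515 -0.2596  0.035 ]
far L [0.7471 0.2947 0.035 ]
farR [ 0.7713 -0.2602  0.035 ]
sd tip [ 0.5717 -0.2888  0.01  ]
sd end [ 0.3965 -0.2807  0.02  ]
jar [ 0.4814 -0.4116  0.06  ]
smallTray R [0.3931 0.0783 0.08  ]
smT top [0.4883 0.1484 0.08  ]
flute [0.4684 0.2829 0.05  ]
```

The crop's tray-top corners give a top centre of about (0.4615, -0.045), with the mouth towards the robot and the base direction at -6.6°. The strip normal is at +2.6°. I'll push with the fingers open, both tips on the rim. First I move over at safe height.

```bash
python3 -m creep '[[0.15,-0.5,0,0,0,0.02],[0.3,-1,0,0,0,0.0394],[0.3,-1,0,0,0,0.0394]]' 1
python3 -m creep '[[0.15,-0.5,0,0,0,0],[0.3,-1,0,0,0,0],[0.3,-1,0,0,0,0]]'
python3 -m creep '[[0.15,-0.5,0,0,0,0],[0.3,-1,0,0,0,0],[0.3,-1,0,0,0,0]]'
python3 -m creep '[[0.15,-0.5,0,0,0,0],[0.3,-1,0,0,0,0],[0.3,-1,0,0,0,0]]'
python3 -c "
from bench import env;print(env.observe()['joints'])"
```

```text
time_s: 0.4
tool_pos: [0.2549, 0.4775, 0.1937]
orientation: [[-0.993, 0.117, 0.001], [0.117, 0.993, -0.006], [-0.002, -0.006, -1.0]]
force: [0.4, 0.5, 0.2]
width: 1.001
grip_force: 0.0
time_s: 0.7
tool_pos: [0.284, 0.3781, 0.1941]
orientation: [[-0.992, 0.122, 0.001], [0.122, 0.992, -0.005], [-0.001, -0.004, -1.0]]
force: [-0.2, 1.4, -0.2]
width: 1.002
grip_force: 0.0
time_s: 1.0
tool_pos: [0.3133, 0.2787, 0.1941]
orientation: [[-0.992, 0.123, -0.0], [0.123, 0.992, -0.004], [-0.0, -0.004, -1.0]]
force: [0.0, 0.8, 0.1]
width: 0.998
grip_force: 0.0
time_s: 1.3
tool_pos: [0.343, 0.1794, 0.1943]
orientation: [[-0.992, 0.123, -0.0], [0.123, 0.992, -0.002], [-0.0, -0.002, -1.0]]
force: [-0.8, 0.9, 0.4]
width: 1.004
grip_force: 0.0
[-22.58911526   7.95537292 -10.08875209 118.35002776   1.86266831
  53.9114762   49.26179416]
```

```bash
python3 -m creep '[[0.15,-0.5,0,0,0,0],[0.3,-1,0,0,0,0],[0.3,-1,0,0,0,0]]'
python3 -m creep '[[0.15,-0.5,0,0,0,0],[0.32,-1,0,0,0,0],[0.32,-1,0,0,0,0]]'
python3 -m creep '[[0,-0.17,-0.3,0,0,0],[0,-0.17,-0.3,0,0,0]]'
python3 -m creep '[[0,0,-0.4,0,0,0],[0,0,-0.8,0,0,0],[0,0,-0.82,0,0,0],[0,0,-0.82,0,0,0]]'
python3 - <<'E'
from h import *
print(env.observe()['joints'])
c=cam("side");cv2.imwrite("pics/s1.png",cv2.resize(c["image"][100:400,100:400],None,fx=2,fy=2))
E
```

```text
time_s: 1.6
tool_pos: [0.3732, 0.08, 0.1944]
orientation: [[-0.992, 0.123, 0.0], [0.123, 0.992, -0.002], [-0.001, -0.002, -1.0]]
force: [0.2, 0.1, 0.1]
width: 1.0
grip_force: 0.0
time_s: 1.9
tool_pos: [0.4057, -0.0198, 0.1945]
orientation: [[-0.993, 0.122, 0.001], [0.122, 0.993, -0.002], [-0.001, -0.002, -1.0]]
force: [-0.9, 0.5, 0.1]
width: 1.001
grip_force: 0.0
time_s: 2.1
tool_pos: [0.4023, -0.0329, 0.1622]
orientation: [[-0.993, 0.117, -0.005], [0.117, 0.993, -0.0], [0.005, -0.001, -1.0]]
force: [-1.2, 0.1, 0.6]
width: 0.998
grip_force: 0.0
time_s: 2.5
tool_pos: [0.4038, -0.0313, 0.0828]
orientation: [[-0.994, 0.114, -0.002], [0.114, 0.994, 0.001], [0.002, 0.0, -1.0]]
force: [2.0, 0.1, 0.3]
width: 1.001
grip_force: 0.0
[  0.29230088  18.70552075   0.92986599 126.18462647  -0.56537974
  35.22683641  85.1088693 ]
```

View pics/s1.png

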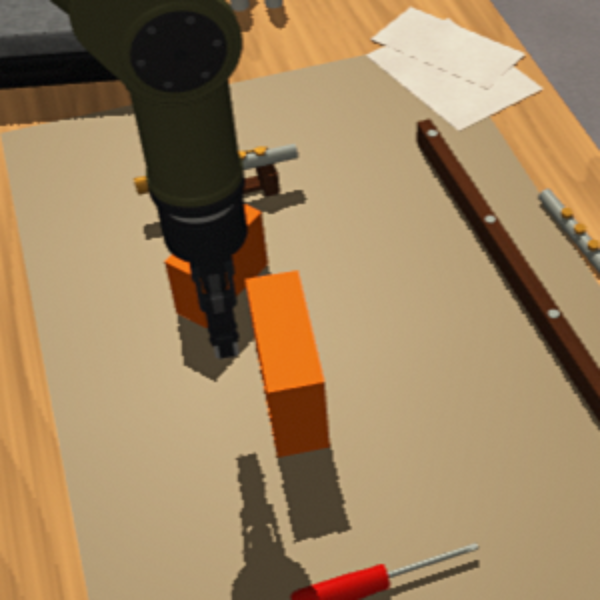

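The side view shows the fingers standing just before the tray's mouth, clear of the small tray. I'll push slowly along the base direction.

```bash
python3 -m creep '[[0.05,-0.05,0,0,0,0],[0.1,-0.1,0,0,0,0],[0.15,-0.12,0,0,0,0],[0.19,-0.125,0,0,0,0],[0.23,-0.13,0,0,0,0],[0.27,-0.135,0,0,0,0],[0.31,-0.14,0,0,0,0],[0.35,-0.145,0,0,0,0],[0.39,-0.15,0,0,0,0],[0.43,-0.155,0,0,0,0],[0.47,-0.16,0,0,0,0],[0.5,-0.163,0,0,0,0]]'
python3 - <<'E'
from h import *
c=cam("side");cv2.imwrite("pics/s2.png",cv2.resize(c["image"][100:400,100:400],None,fx=2,fy=2))
E
```

```text
time_s: 3.75
tool_pos: [0.4542, -0.049, 0.0824]
orientation: [[-0.993, 0.115, 0.0], [0.115, 0.993, -0.0], [-0.0, -0.0, -1.0]]
force: [-0.2, -0.1, -0.1]
width: 0.995
grip_force: 0.0
```

View pics/s2.png

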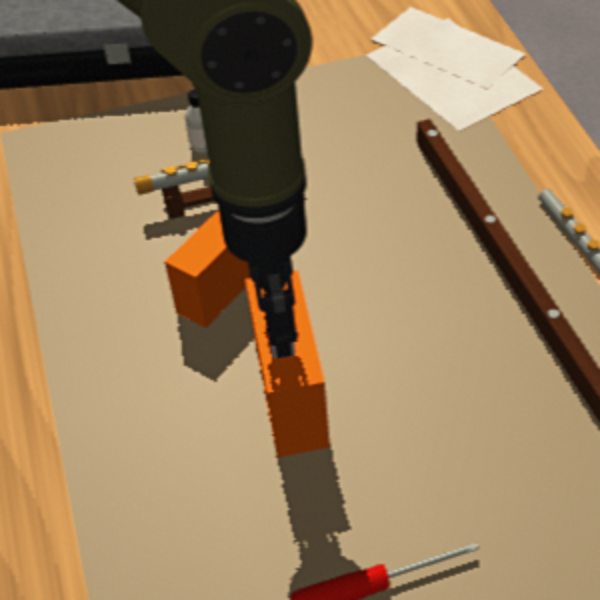

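```bash
python3 - <<'E'
from h import *
import pickle
c=pickle.load(open("side.pkl","rb"))
f=lambda p:((np.array(proj(c,p))-100)*2).round()
t=np.array([.454,-.049,0]);y=np.array([.115,.993,0])
for s in(-.05,.05):
  for z in(.082,.095,.11,.125):print(s,z,f(t+s*y+[0,0,z]))
for p in[(.4976,.026,.11),(.4805,-.1221,.11),(.4256,-.1161,.11),(.4423,.0318,.11),(.4256,-.1161,0)]:print(f(p))
print(env.observe()['force'],env.observe()['width'])
E
```

```text
-0.05 0.082 [289. 391.]
-0.05 0.095 [288. 383.]
-0.05 0.11 [286. 374.]
-0.05 0.125 [285. 364.]
0.05 0.082 [273. 316.]
0.05 0.095 [272. 308.]
0.05 0.11 [270. 298.]
0.05 0.125 [269. 288.]
[299. 271.]
[326. 383.]
[268. 394.]
[246. 281.]
[278. 459.]
[ 1.48889849 -0.83088096  0.12530187] 1.000502650346549
```

The tray hasn't moved: the open fingers' tips are higher than expected (about 0.12) and passed over the rim. I'll go back, lower, and push again.

```bash
python3 -m creep '[[-0.3,0.04,0,0,0,0],[-0.54,0.07,0,0,0,0],[-0.54,0.07,0,0,0,0]]'
python3 -m creep '[[0,0,-0.22,0,0,0],[0,0,-0.22,0,0,0]]'
python3 -m creep '[[0.1,-0.01,0,0,0,0],[0.17,-0.02,0,0,0,0],[0.21,-0.025,0,0,0,0],[0.25,-0.03,0,0,0,0],[0.29,-0.035,0,0,0,0],[0.33,-0.04,0,0,0,0],[0.37,-0.045,0,0,0,0],[0.37,-0.045,0,0,0,0]]'
python3 - <<'E'
from h import *
c=cam("side");cv2.imwrite("pics/s3.png",cv2.resize(c["image"][100:400,100:400],None,fx=2,fy=2))
E
```

```text
time_s: 4.1
tool_pos: [0.396, -0.0417, 0.0822]
orientation: [[-0.993, 0.115, -0.004], [0.115, 0.993, 0.0], [0.004, -0.0, -1.0]]
force: [0.2, -0.3, -0.3]
width: 0.998
grip_force: 0.0
time_s: 4.3
tool_pos: [0.3993, -0.0419, 0.0593]
orientation: [[-0.993, 0.115, -0.002], [0.115, 0.993, 0.0], [0.002, -0.0, -1.0]]
force: [-0.3, 0.7, 0.5]
width: 0.999
grip_force: 0.0
time_s: 5.1
tool_pos: [0.4375, -0.0466, 0.0604]
orientation: [[-0.993, 0.115, 0.001], [0.115, 0.993, -0.0], [-0.001, -0.0, -1.0]]
force: [0.6, 0.4, -0.1]
width: 0.997
grip_force: 0.0
```

View pics/s3.png

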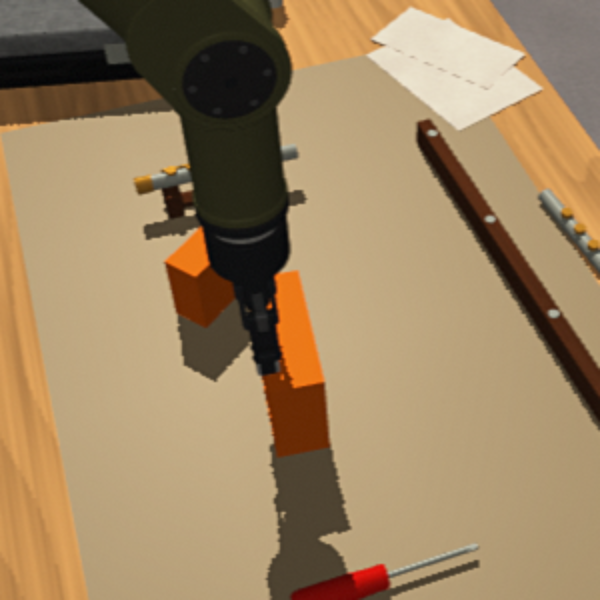

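```bash
python3 - <<'E'
from h import *
s=cam("side");t=cam("top")
a=cv2.resize(s["image"][220:320,200:265],None,fx=6,fy=6,interpolation=2)
b=cv2.resize(t["image"][270:370,290:355],None,fx=6,fy=6,interpolation=2)
a=np.clip(np.hstack([a,b]).astype(float)*1.8,0,255)
cv2.imwrite("pics/z4.png",a)
o=env.observe();R=o["orientation"];p=o["tool_pos"]
for d in([0,0,0],[0,.0425,-.013],[0,-.0425,-.013],[0,-.057,-.013],[0,-.0425,-.05]):
  print(d,((np.array(proj(s,p+R@d))-[200,220])*6).round())
E
```

```text
[0, 0, 0] [195. 386.]
[0, 0.0425, -0.013] [173. 268.]
[0, -0.0425, -0.013] [211. 461.]
[0, -0.057, -0.013] [218. 496.]
[0, -0.0425, -0.05] [201. 391.][ WARN:0@2.074] global loadsave.cpp:1063 imwrite_ Unsupported depth image for selected encoder is fallbacked to CV_8U.
```

View pics/z4.png

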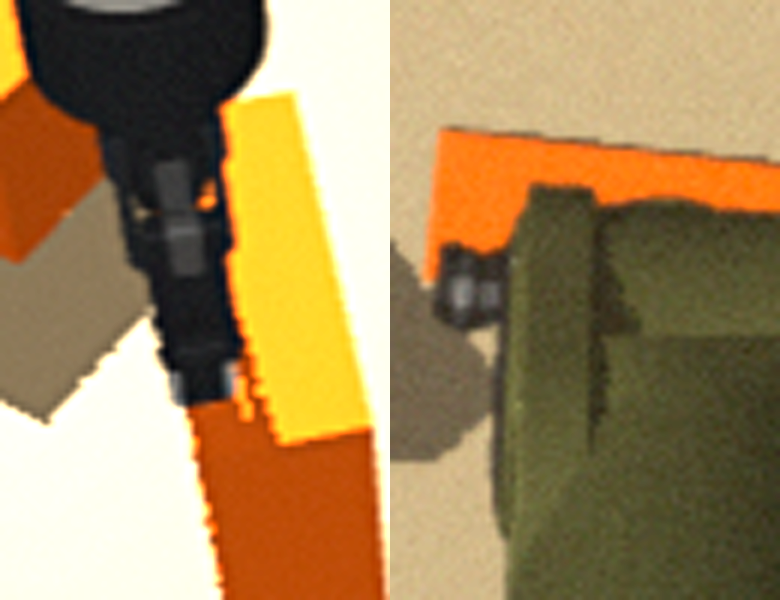

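```bash
python3 - <<'E'
from h import *
import pickle
s=pickle.load(open("side.pkl","rb"))
R=np.array([[-.9349,.3549,0],[.3549,.9349,0],[0,0,-1]]);p=np.array([.2217,.5838,.1936])
for d in([0,0,0],[0,.05,-.013],[0,-.05,-.013],[0,.05,-.05],[0,-.05,-.05]):
  print(d,((np.array(proj(s,p+R@d))-[10,0])*6).round())
cv2.imwrite("pics/z5.png",np.clip(cv2.resize(s["image"][0:100,10:130],None,fx=6,fy=6,interpolation=2)*1.6,0,255).astype('uint8'))
E
```

```text
[0, 0, 0] [399. 516.]
[0, 0.05, -0.013] [423. 424.]
[0, -0.05, -0.013] [354. 556.]
[0, 0.05, -0.05] [398. 343.]
[0, -0.05, -0.05] [325. 474.]
```

View pics/z5.png

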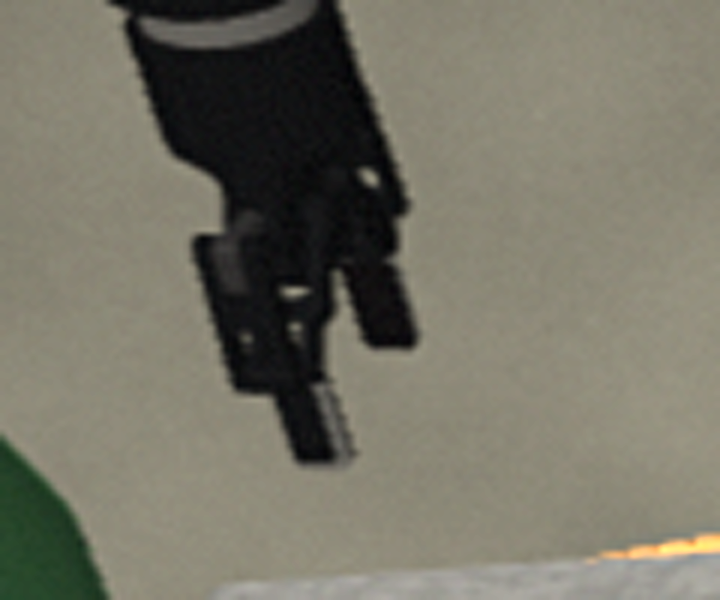

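The free-space crop settles it: the open tips lie about 50 mm behind the reported TCP, not 13. So for tips at z = 0.09 I set the TCP to 0.04.

```bash
python3 -m creep '[[-0.37,0.045,0,0,0,0],[-0.37,0.045,0,0,0,0]]'
python3 -m creep '[[0,0,-0.2,0,0,0],[0,0,-0.2,0,0,0]]'
python3 -m creep '[[0.1,-0.01,0,0,0,0],[0.17,-0.02,0,0,0,0],[0.21,-0.025,0,0,0,0],[0.25,-0.03,0,0,0,0],[0.29,-0.035,0,0,0,0],[0.33,-0.04,0,0,0,0],[0.37,-0.045,0,0,0,0],[0.41,-0.05,0,0,0,0],[0.41,-0.05,0,0,0,0]]'
python3 - <<'E'
from h import *
for i in range(1):
  c=cam("side");cv2.imwrite("pics/s6.png",cv2.resize(c["image"][100:400,100:400],None,fx=2,fy=2))
E
```

```text
time_s: 5.45
tool_pos: [0.394, -0.0417, 0.0599]
orientation: [[-0.993, 0.115, -0.006], [0.115, 0.993, 0.0], [0.006, -0.0, -1.0]]
force: [1.4, -0.7, 0.2]
width: 1.001
grip_force: 0.0
time_s: 5.65
tool_pos: [0.3986, -0.0418, 0.0394]
orientation: [[-0.993, 0.115, -0.002], [0.115, 0.993, 0.0], [0.002, -0.0, -1.0]]
force: [-0.5, -0.6, 0.1]
width: 0.998
grip_force: 0.0
time_s: 6.55
tool_pos: [0.4416, -0.0471, 0.0404]
orientation: [[-0.993, 0.115, 0.001], [0.115, 0.993, -0.0], [-0.001, -0.0, -1.0]]
force: [0.1, 1.0, -0.6]
width: 0.999
grip_force: 0.0
```

View pics/s6.png

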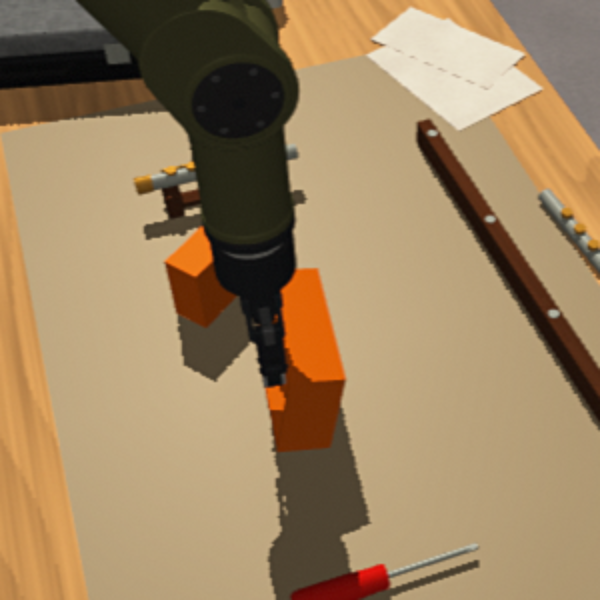

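The tray is now tipping about its lower base edge: its top-right corner has moved from (325,383) to (345,380). I'll carry on slowly until it falls.

```bash
python3 -m creep '[[0.04,-0.005,0,0,0,0],[0.08,-0.01,0,0,0,0],[0.12,-0.014,0,0,0,0],[0.16,-0.019,0,0,0,0],[0.2,-0.024,0,0,0,0],[0.24,-0.028,0,0,0,0],[0.28,-0.032,0,0,0,0],[0.28,-0.032,0,0,0,0],[0.28,-0.032,0,0,0,0],[0.28,-0.032,0,0,0,0]]'
python3 - <<'E'
from h import *
import pickle
s=cam("side");c=cam("top");pickle.dump((s,c),open("2.pkl","wb"))
cv2.imwrite("pics/s7.png",np.hstack([s["image"][100:400,100:480],c["image"][150:450,200:480]]))
E
```

```text
time_s: 7.6
tool_pos: [0.4685, -0.0502, 0.0403]
orientation: [[-0.993, 0.115, -0.0], [0.115, 0.993, 0.0], [0.0, -0.0, -1.0]]
force: [-1.2, -0.1, 0.0]
width: 0.998
grip_force: 0.0
```

View pics/s7.png

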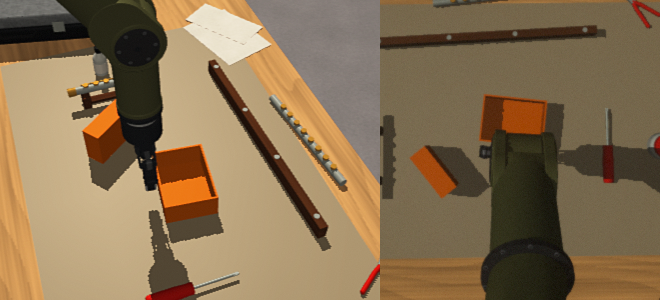

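The tray stands on its base with the open side up: in the top view its far rim runs from px (304,245) to (367,251). That was my tenth picture, so from here I measure with image code.

```bash
cat >> h.py <<'E'
def tray(c, ncol=(0,640)):
    hsv=cv2.cvtColor(c["image"],cv2.COLOR_BGR2HSV)
    m=cv2.inRange(hsv,(3,180,40),(18,255,255)); m[:,:ncol[0]]=0;m[:,ncol[1]:]=0
    return m
def faredge(c):
    # far rim line of big tray, fitted on outer top pixels per column
    m=tray(c,(285,400)); cols=[u for u in range(640) if m[150:330,u].sum()>255*4]
    u0,u1=cols[0],cols[-1]
    pts=np.array([(u,np.argmax(m[:,u]>0)) for u in cols[4:-4]],np.float32)
    v=cv2.fitLine(pts,cv2.DIST_HUBER,0,.01,.01).ravel()
    g=lambda u:ray(c,u,v[3]+(u-v[2])*v[1]/v[0],.055)
    a,b=g(u0),g(u1); return (u0,u1),a.round(4),b.round(4),np.degrees(np.arctan2(a[0]-b[0],a[1]-b[1])).round(2)
E
python3 - <<'E'
from h import *
import pickle
c=pickle.load(open("2.pkl","rb"))[1]
print(faredge(c)); print(ray(c,304,245,.055),ray(c,367,251,.055))
E
```

```text
((299, 366), array([1.3841, 0.0184, 0.055 ]), array([ 0.0903, -0.1219,  0.055 ]), np.float64(83.81))
[0.60550883 0.01329118 0.055     ] [ 0.58974268 -0.1347894   0.055     ]
```

```bash
python3 -m creep '[[-0.3,0.06,0,0,0,0],[-0.5,0.06,0,0,0,0.0128],[-0.5,0.06,0,0,0,0.0256],[-0.5,0.06,0,0,0,0.0256]]'
python3 -m creep '[[0,0,-0.3,0,0,0],[0,0,-0.5,0,0,0],[0,0,-0.6,0,0,0],[0,0,-0.66,0,0,0],[0,0,-0.66,0,0,0]]'
```

```text
time_s: 8.1
tool_pos: [0.4185, -0.0442, 0.0406]
orientation: [[-0.999, -0.047, 0.0], [-0.047, 0.999, 0.0], [-0.0, 0.0, -1.0]]
force: [-0.5, 0.5, 0.8]
width: 1.001
grip_force: 0.0
time_s: 8.6
tool_pos: [0.4188, -0.0442, -0.026]
orientation: [[-0.999, -0.045, -0.001], [-0.045, 0.999, -0.0], [0.001, -0.0, -1.0]]
force: [0.1, -0.5, 0.4]
width: 1.004
grip_force: 0.0
```

```bash
python3 -m creep '[[0.3,0.014,0,0,0,0],[0.42,0.019,0,0,0,0],[0.48,0.022,0,0,0,0],[0.54,0.025,0,0,0,0],[0.6,0.028,0,0,0,0],[0.66,0.03,0,0,0,0],[0.72,0.033,0,0,0,0],[0.78,0.036,0,0,0,0],[0.84,0.039,0,0,0,0],[0.9,0.041,0,0,0,0],[0.95,0.044,0,0,0,0],[1,0.046,0,0,0,0]]'
python3 - <<'E'
from h import *
import pickle
c=cam("top");m=tray(c,(285,400));print([(u,int(np.argmax(m[:,u]>0))) for u in range(285,400,6)])
cv2.imwrite("m.png",m)
E
```

```text
time_s: 9.8
tool_pos: [0.5191, -0.0394, -0.0257]
orientation: [[-0.999, -0.046, -0.0], [-0.046, 0.999, 0.0], [0.0, 0.0, -1.0]]
force: [-1.1, -0.4, 0.9]
width: 1.001
grip_force: 0.9
[(285, 146), (291, 184), (297, 144), (303, 183), (309, 143), (315, 231), (321, 142), (327, 230), (333, 140), (339, 182), (345, 139), (351, 229), (357, 139), (363, 0), (369, 0), (375, 181), (381, 0), (387, 0), (393, 0), (399, 179)]
```

```bash
sed -i 's/ m\[:,:ncol\[0\]\]=0/ m[:200]=0;m[:,:ncol[0]]=0/' h.py
python3 -m creep '[[0.06,0.003,0,0,0,0],[0.12,0.006,0,0,0,0],[0.18,0.008,0,0,0,0],[0.24,0.011,0,0,0,0],[0.3,0.014,0,0,0,0],[0.36,0.017,0,0,0,0],[0.42,0.019,0,0,0,0],[0.48,0.022,0,0,0,0],[0.54,0.025,0,0,0,0],[0.6,0.028,0,0,0,0],[0.6,0.028,0,0,0,0]]'
python3 - <<'E'
from h import *
c=cam("top");m=tray(c,(285,400));print([(u,int(np.argmax(m[:,u]>0))) for u in range(285,400,6)]);print(faredge(c))
E
```

```text
time_s: 10.95
tool_pos: [0.5802, -0.0367, -0.0256]
orientation: [[-0.999, -0.046, 0.001], [-0.046, 0.999, 0.0], [-0.001, -0.0, -1.0]]
force: [0.1, 0.3, -0.6]
width: 1.004
grip_force: 0.0
[(285, 0), (291, 0), (297, 206), (303, 206), (309, 205), (315, 205), (321, 205), (327, 204), (333, 204), (339, 204), (345, 203), (351, 203), (357, 208), (363, 0), (369, 0), (375, 0), (381, 0), (387, 0), (393, 0), (399, 0)]
((294, 357), array([0.698 , 0.0361, 0.055 ]), array([ 0.7052, -0.1135,  0.055 ]), np.float64(-2.77))
```

```bash
python3 -m creep '[[0.06,0.003,0,0,0,0],[0.12,0.006,0,0,0,0],[0.18,0.008,0,0,0,0],[0.24,0.011,0,0,0,0],[0.3,0.014,0,0,0,0],[0.33,0.015,0,0,0,0],[0.36,0.017,0,0,0,0],[0.38,0.018,0,0,0,0],[0.38,0.018,0,0,0,0]]'
for i in 1 ; do python3 -m creep '[[0.02,0.001,0,0,0,0],[0.02,0.001,0,0,0,0],[0.02,0.001,0,0,0,0]]'; done
python3 - <<'E'
from h import *
c=cam("top");hsv=cv2.cvtColor(c["image"],cv2.COLOR_BGR2HSV)
for u in (300,325,350): print(u,[tuple(map(int,c["image"][v,u])) for v in range(180,202)])
E
```

```text
time_s: 11.9
tool_pos: [0.6173, -0.035, -0.0256]
orientation: [[-0.999, -0.046, 0.001], [-0.046, 0.999, -0.0], [-0.001, -0.0, -1.0]]
force: [-0.4, -0.1, 0.3]
width: 1.0
grip_force: 0.0
time_s: 12.2
tool_pos: [0.619, -0.0349, -0.0256]
orientation: [[-0.999, -0.046, 0.0], [-0.046, 0.999, -0.0], [-0.0, -0.0, -1.0]]
force: [-0.7, 0.3, 0.4]
width: 1.004
grip_force: 0.1
300 [(79, 105, 124), (60, 86, 103), (30, 51, 74), (25, 40, 68), (22, 39, 67), (16, 32, 58), (23, 40, 66), (25, 39, 64), (21, 41, 72), (20, 51, 109), (14, 66, 155), (17, 47, 106), (12, 31, 65), (15, 30, 61), (15, 35, 62), (11, 39, 77), (10, 40, 85), (19, 46, 93), (12, 40, 85), (18, 44, 80), (21, 46, 80), (17, 45, 79)]
325 [(41, 62, 83), (25, 41, 64), (19, 36, 61), (19, 35, 60), (20, 37, 62), (17, 36, 61), (20, 39, 64), (18, 37, 67), (16, 57, 123), (14, 69, 154), (8, 35, 83), (16, 31, 61), (8, 26, 55), (11, 36, 72), (10, 34, 81), (16, 42, 85), (17, 38, 50), (23, 42, 44), (26, 44, 47), (31, 51, 50), (29, 49, 53), (26, 50, 52)]
350 [(22, 38, 60), (24, 40, 66), (20, 40, 62), (22, 37, 61), (18, 33, 58), (22, 37, 64), (23, 46, 88), (17, 68, 152), (16, 56, 122), (13, 35, 74), (10, 29, 59), (12, 31, 58), (7, 34, 67), (20, 39, 53), (25, 43, 47), (27, 43, 45), (27, 47, 47), (28, 46, 51), (30, 50, 51), (28, 47, 50), (23, 46, 48), (29, 49, 54)]
```

```bash
python3 -m creep '[[0.02,0.001,0,0,0,0],[0.02,0.001,0,0,0,0],[0.02,0.001,0,0,0,0]]'
python3 -m creep '[[0.015,0.001,0,0,0,0],[0.015,0.001,0,0,0,0],[0.015,0.001,0,0,0,0]]'
```

```text
time_s: 12.55
tool_pos: [0.621, -0.0348, -0.0256]
orientation: [[-0.999, -0.046, 0.0], [-0.046, 0.999, -0.0], [-0.0, -0.0, -1.0]]
force: [-0.1, -0.1, -0.7]
width: 1.0
grip_force: 0.2
time_s: 12.85
tool_pos: [0.6224, -0.0347, -0.0256]
orientation: [[-0.999, -0.046, 0.0], [-0.046, 0.999, -0.0], [-0.0, -0.0, -1.0]]
force: [0.1, 0.5, 0.0]
width: 1.001
grip_force: 0.4
```

```bash
python3 -m creep '[[0.02,0.001,0,0,0,0],[0.02,0.001,0,0,0,0],[0.02,0.001,0,0,0,0]]'
python3 -m creep '[[0.015,0.001,0,0,0,0],[0.015,0.001,0,0,0,0],[0.015,0.001,0,0,0,0]]'
```

```text
time_s: 13.15
tool_pos: [0.6227, -0.0348, -0.0258]
orientation: [[-0.999, -0.046, -0.003], [-0.046, 0.999, -0.0], [0.003, -0.0, -1.0]]
force: [-5.0, -0.5, 3.6]
width: 0.996
grip_force: 2.7
time_s: 13.45
tool_pos: [0.6225, -0.0347, -0.026]
orientation: [[-0.999, -0.046, -0.006], [-0.046, 0.999, -0.0], [0.006, -0.0, -1.0]]
force: [-9.9, -0.2, 5.3]
width: 1.001
grip_force: 4.7
```

```bash
python3 - <<'E'
from h import *
c=cam("top");I=c["image"][...,2].astype(int)
for u in (300,325,350):
  v0=175+int(np.argmax(np.diff(I[175:200,u])>20)); print(u,I[v0-2:v0+5,u],v0,ray(c,u,v0+.5,.055).round(4))
print(env.observe()['force'],env.observe()['grip_force'])
E
```

```text
300 [ 65  64  81 155 138  80  60] 187 [0.7429 0.0215 0.055 ]
325 [ 62  66  69 114 152 103  66] 185 [ 0.7471 -0.038   0.055 ]
350 [ 59  63  72 129 143  85  60] 184 [ 0.7489 -0.0976  0.055 ]
[-9.64869532 -0.15371251  6.52766719] 4.679025840014219
```

The force rose to 10 N with the tool stalled, so the tray is seated on the strip. I'll retreat straight back, lift, and verify.

```bash
python3 -m creep '[[-0.05,-0.002,0,0,0,0],[-0.2,-0.009,0,0,0,0],[-0.6,-0.027,0,0,0,0],[-0.6,-0.027,0,0,0,0]]'
python3 -m creep '[[-0.3,0,0.5,0,0,0],[-0.3,0,1,0,0,0],[-0.3,0,1,0,0,0],[-0.3,0,1,0,0,0],[-0.3,0,1,0,0,0]]'
python3 -m creep '[[-0.5,0,0.5,0,0,0],[-0.8,0,0.5,0,0,0],[-0.8,0,0.5,0,0,0],[-0.8,0,0.5,0,0,0]]'
python3 - <<'E'
from h import *
c=cam("top");I=c["image"][...,2].astype(int)
for u in (300,325,350):
  v0=175+int(np.argmax(np.diff(I[175:200,u])>20)); print(u,I[v0-2:v0+5,u],v0,ray(c,u,v0+.5,.055).round(4))
m=tray(c,(280,400));m2=cv2.inRange(cv2.cvtColor(c["image"],cv2.COLOR_BGR2HSV),(3,180,60),(18,255,255));m2[:185]=0;m2[270:]=0;m2[:,:270]=0;m2[:,400:]=0
k=max(cv2.findContours(m2,0,2)[0],key=cv2.contourArea);b=cv2.boxPoints(cv2.minAreaRect(k));print(b,[ray(c,*p,.055).round(4) for p in b])
cv2.imwrite("pics/end.png",c["image"])
E
```

```text
time_s: 13.9
tool_pos: [0.5595, -0.0377, -0.0262]
orientation: [[-0.999, -0.045, -0.007], [-0.045, 0.999, -0.0], [0.007, -0.0, -1.0]]
force: [0.5, 0.5, -0.6]
width: 0.998
grip_force: 0.0
time_s: 14.4
tool_pos: [0.536, -0.0371, 0.0739]
orientation: [[-0.999, -0.046, 0.0], [-0.046, 0.999, 0.0], [-0.0, 0.0, -1.0]]
force: [0.0, -0.7, -0.1]
width: 0.996
grip_force: 0.0
time_s: 14.8
tool_pos: [0.4552, -0.0372, 0.1237]
orientation: [[-0.999, -0.045, -0.001], [-0.045, 0.999, -0.0], [0.001, 0.0, -1.0]]
force: [0.6, -0.2, 0.3]
width: 1.003
grip_force: 0.0
300 [ 57  59  76 144 128  71  54] 187 [0.7429 0.0215 0.055 ]
325 [ 59  61  64 107 145  98  63] 185 [ 0.7471 -0.038   0.055 ]
350 [ 61  59  69 123 130  76  60] 184 [ 0.7489 -0.0976  0.055 ]
[[291.74863 185.22375]
 [355.83426 181.85083]
 [358.46964 231.92267]
 [294.384   235.2956 ]] [array([0.7485, 0.0411, 0.055 ]), array([ 0.7552, -0.1117,  0.055 ]), array([ 0.6351, -0.1156,  0.055 ]), array([0.6287, 0.0357, 0.055 ])]
```

```bash
python3 -c "
from bench import env
print(env.hand_in())"
```

```text
the job is handed in; nothing more can be done
None
```

I handed the job in at about 15 s: the tray stands open side up, its long side flush and parallel against the stop strip by my top-camera measurement. The bystanders' final positions were not re-measured and the hand-in returned no verdict.

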